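# Load the bottle shaker, set its load dial and scan it in

## Robot

A 6-joint arm with a two-finger parallel gripper is mounted at the origin on the work surface; the furniture and walls round the work are solid. World frame = base frame: x ahead of the robot, y to its left, z up, the work surface at z = 0. Lengths are in mm, angles in rad, forces in N, time in s.
With the tool pointing down it reaches from about 350 to 975 mm from the base axis. Payload 7.1 kg.
Tool frame: the origin (TCP) lies between the finger pads, 19 mm behind the fingertips; this is the grasp point; z points along the fingers, y is the line along which they close (so a half turn about z gives the same grasp; the last joint's range is limited). The gripper opens to 88 mm and grips with 3 to 60 N. Pads are 20 mm wide; open, the fingers measure 115 mm over their backs; the gripper's body (75 mm by 178 mm) begins 61 mm behind the grasp point.
Start: joints at [-1.317, 0.423, 1.63, -0, 1.089, -0.019], TCP at [168.412, -601.866, 241.375] pointing down, gripper open.
Joint ranges: [-3, 3], [-0.9, 2.11], [0.09, 2.58], [-1.31, 4.45], [0.11, 2.69], [-2.54, 2.54]. Speed limits (rad/s): [2.39, 2.39, 3.01, 3.14, 3.14, 3.14].

## Interface

Orientations are given as a rotation vector (axis times angle).
In Python, from workcell import ctrl gives the robot as it stands.
- The arm moves only by the shell command python3 jog.py 'ROWS' [OPENING]. ROWS is a JSON object whose key "segments" holds a list of rows, 1 to 5 of them, each of 6 numbers: dx, dy, dz in units of 50 mm, then a rotation vector rx, ry, rz in units of 0.05 rad; each row shifts and turns the commanded pose from where the row before left it, along the tool's axes as they then stand; what a row does not reach is not made up. A row lasts 1/12 s, in which the tool goes at most 41.7 mm and 0.125 rad, less where a joint would pass 70% of its speed; a pose out of reach is approached as far as the arm can. OPENING is the finger opening in mm, set as the command begins (- or left out keeps the last). The fingers move at their own pace and stop on an object; the grip force is fixed at half the most. Time passes only in rows, so rows that do not move let the fingers close. It prints the time, the measured TCP pose, the force, the opening and the grip force at its end. Input that does not fit is refused with a message, and nothing moves.
- ctrl.get_obs(): the state, without advancing time (a new reading comes with each control period).
- ctrl.get_image(name): name is "scene" or "top" or "wrist"; returns a dict with "img" (420x560x3 uint8, red, green, blue), "fx", "fy", "cx", "cy" (pixels), "k1" (the pictures are not rectified: a ray, as slopes to the right and down, at radius r is drawn at 1 + k1 r^2 times it, then the intrinsics apply), "R" (3x3) and "t" (3): a world point X has camera coordinates R X + t. Camera axes: x right, y down, z forward; pixel columns grow to the right and rows downward; lengths in mm; the calibration is good to about 2 mm. A picture is of the moment at which its call begins. There is no depth.
- ctrl.close_job(): hands the job in; it is judged then, once.
The state is a dict: "t": time; "qpos": joint angles; "qvel": joint speeds; "joint_torque": joint torques, N m; "ee_pos": TCP position; "orientation": TCP orientation; "ft_force": force on the tool from outside, world axes, zero at the start; "moment": the same for the moment, N m; "width": finger opening in mm; "grasp_force": force on a finger pad.
Only numpy, scipy, OpenCV 4.12 (cv2) and the standard library are available. Lean on these libraries where they do the work, as an engineer would, in place of code of your own. Each camera call takes 0.05 s, during which the arm holds its last target. There are 200 camera calls.

## Task

Stand every bottle of the batch (of the brown, the black-labelled white, the pink and the small white one, those that are here) upright on the shaker's platform; then turn the load dial click by click to the mark that equals the number of bottles, counting from the dot, which is 0. After that take the hand scanner, hold it steady for two seconds squarely in front of the bar-code label on the shaker's front, level, with its window 5 to 10 cm from the label, and lay it back along the middle of its rest mat, right way up. Leave the tape roll, the jug and the big gesso bottle where they are.

Things in the scene. Friction and masses are not known exactly. Their poses are not given: they have to be found in the camera images.
- shaker: Fixed bench-top bottle shaker, grey housing, 130 mm deep (x) by 430 mm wide (y) by 66 mm high. Origin: under the middle, at table height; its x axis points to the back (away from its front), its y axis to its left end, z up. In this frame the housing spans y -220 to +210 mm; the platform takes the left 300 mm, the control end with the dial (at y = -165 mm) the right end
- platform (a point): Centre of the top of the shaker's black rubber platform, 70 mm above the table; axes as the shaker's. The flat platform measures 124 mm (x) by 300 mm (y), without a rim; a single row along y holds all four bottles
- label (a point): Centre of the paper bar-code label, 60 mm wide and 44 mm high, on the shaker's upright front below the dial, 40 mm above the table; axes as the shaker's, so its x axis points into the shaker and one looks at it along +x
- dial_grip (a point): On the dial's upright turning axis, 98 mm above the table, a good height for the TCP of a gripper whose fingertips reach 19 mm lower. The dial is a black round skirt 54 mm across, its top 76 mm above the table, with a bar grip 48 mm long, 14 mm thick and 28 mm high (from 75 to 103 mm above the table). Its x axis runs along the bar to the end with the white pointer line
- dial (a joint): Angle of the dial, rad, 0 to 4.19, growing clockwise from above. Nine click stops 30 degrees apart: mark k at k*0.5236; a spring draws it to the nearest stop; turning takes under 0.3 N m. In the shaker's frame the pointer stands at 120 degrees minus this angle, anticlockwise from x: mark 0 is a white dot, 1 to 8 are strokes, mark 4 is straight back. Starts near one of marks 5 to 8
- scanner: Loose grey hand scanner, 160 mm long (x), lying flat; handle 32 mm wide and 30 mm high (x from -80 to +30 mm), head 46 mm wide and 34 mm high (x from +28 to +80 mm) with the glass window on its +x end. Origin: centre of its underside; x points out of the window (the line of sight), z up. 0.14 kg; at the start it lies on its rest mat
- scanner_window (a point): Centre of the scanner's window: 80 mm ahead (+x) of its origin and 17 mm above its underside; axes as the scanner's
- scanner_grip (a point): Where to grip the scanner's handle: over its origin, 17 mm above its underside; close the fingers across its y axis (32 mm)
- rest_mat: Fixed black rubber mat, 200 mm (x) by 90 mm (y), 4 mm thick, the scanner's place. Origin: centre of its underside; x along its length, the scanner's window end towards +x
- bottle_amber: Brown bottle with a dark cap, 52 mm in diameter, 135 mm tall; round screw cap of 31 mm diameter between heights 111 and 135 mm. Stands upright on the table at the start. Origin: centre of its underside, z up along the bottle. May be absent
- bottle_primer: White bottle with a black label and white cap, 52 mm in diameter, 120 mm tall; round screw cap of 33 mm diameter between heights 98 and 120 mm. Stands upright on the table at the start. Origin: centre of its underside, z up along the bottle. May be absent
- bottle_rose: Pink and white bottle with a white cap, 72 mm in diameter, 130 mm tall; round screw cap of 47 mm diameter between heights 110 and 130 mm. Stands upright on the table at the start. Origin: centre of its underside, z up along the bottle. May be absent
- bottle_varnish: Small white bottle with a white cap, 44 mm in diameter, 98 mm tall; round screw cap of 31 mm diameter between heights 78 and 98 mm. Stands upright on the table at the start. Origin: centre of its underside, z up along the bottle. May be absent
- tape_roll: Bystander: roll of masking tape lying flat, 104 mm across, 24 mm high. Origin: centre of its underside
- jug: Bystander: milky water jug, 80 x 112 x 182 mm, upright. Origin: centre of its underside
- gesso: Bystander: big white bottle, 78 mm in diameter, 152 mm tall, upright. Origin: centre of its underside

How it is judged (in metres and radians):
On the way, in this order (a step that is already met when the one before it is completed fails the run):
1. every bottle present stands upright on the platform (angle between each of bottle_amber, bottle_primer, bottle_rose, bottle_varnish's own z axis and vertical below 0.15 rad and z of bottle_amber in the frame of platform between -0.006 and 0.01 m and x of bottle_amber in the frame of platform between -0.062 and 0.062 m and y of bottle_amber in the frame of platform between -0.15 and 0.15 m and linear speed of each of bottle_amber, bottle_primer, bottle_rose, bottle_varnish below 0.05 m/s and z of bottle_primer in the frame of platform between -0.006 and 0.01 m and x of bottle_primer in the frame of platform between -0.062 and 0.062 m and y of bottle_primer in the frame of platform between -0.15 and 0.15 m and z of bottle_rose in the frame of platform between -0.006 and 0.01 m and x of bottle_rose in the frame of platform between -0.062 and 0.062 m and y of bottle_rose in the frame of platform between -0.15 and 0.15 m and z of bottle_varnish in the frame of platform between -0.006 and 0.01 m and x of bottle_varnish in the frame of platform between -0.062 and 0.062 m and y of bottle_varnish in the frame of platform between -0.15 and 0.15 m), for 0.2 s.
2. the load dial rests at the mark that equals the number of bottles (value of joint dial between 1.4108 and 2.2544 rad and velocity of joint dial between -0.1 and 0.1 rad/s and (value of joint dial above 1.9344 rad or (value of joint dial above 1.4108 rad and height (world z) of bottle_amber below -5 m) or (value of joint dial above 1.4108 rad and height (world z) of bottle_primer below -5 m) or (value of joint dial above 1.4108 rad and height (world z) of bottle_rose below -5 m) or (value of joint dial above 1.4108 rad and height (world z) of bottle_varnish below -5 m)) and (value of joint dial below 1.7308 rad or height (world z) of bottle_amber above -5 m) and (value of joint dial below 1.7308 rad or height (world z) of bottle_primer above -5 m) and (value of joint dial below 1.7308 rad or height (world z) of bottle_rose above -5 m) and (value of joint dial below 1.7308 rad or height (world z) of bottle_varnish above -5 m)), for 0.2 s.
3. the scanner is held still for a second, pointing squarely at the label from 35 to 125 mm (x of label in the frame of scanner_window between 0.035 and 0.125 m and y of label in the frame of scanner_window between -0.022 and 0.022 m and z of label in the frame of scanner_window between -0.022 and 0.022 m and angle between the x axis of scanner and the x axis of label, either way round below 0.3 rad and linear speed of scanner below 0.03 m/s and angular speed of scanner below 0.2 rad/s and contact force between scanner and the fingers above 0.5 N), for 1 s.
At the end, for the whole second after the job is handed in: Every bottle present stands upright (within 0.15 rad), at rest, its centre on the platform; the dial is within 0.16 rad of the stop that equals the number of bottles; the scanner lies right way up at rest on the mat, its centre within 30 mm of the mat's centre, along it within 0.30 rad (all of step 1 and all of step 2 and horizontal distance between scanner and rest_mat below 0.03 m and angle between the x axis of scanner and the x axis of rest_mat, either way round below 0.3 rad and height (world z) of scanner below 0.012 m and angle between scanner's own z axis and vertical below 0.15 rad and linear speed of scanner below 0.02 m/s); the robot touches nothing.
It fails at once if the tape roll is moved more than 40 mm (distance of tape_roll from where it was at the start of the episode above 0.04 m).
It fails at once if the jug is moved more than 40 mm (distance of jug from where it was at the start of the episode above 0.04 m).
It fails at once if the gesso bottle is moved more than 40 mm (distance of gesso from where it was at the start of the episode above 0.04 m).
Of bottle_amber, bottle_primer, bottle_rose, bottle_varnish only 3 to 4 are there at a start; the rules pass over those that are not, and their reading is None.
At some moment in a run one of scanner may be knocked a few centimetres aside while the robot is not near it.
It also fails if it takes over 208 s, if anything falls off the work surface, if the arm or the gripper's body presses on something with over 40 N, if the wrist force passes 120 N, or if a joint passes its speed limit or range.

## Working session

There is one attempt and no reset: what is moved stays moved. The work goes in short steps, Python scripts to look and compute and a shell command to move; the robot and the scene stay as the last step left them, time stands still between calls to the robot, and variables do not carry over. Pictures are saved under pics/ and viewed, at most 14 in all, crops included, and the job is handed in when it is done.

```bash
ls; mkdir -p pics; python3 - <<'E'
from workcell import ctrl
import cv2
o=ctrl.get_obs();print(o)
for n in("scene","top"):
    d=ctrl.get_image(n);cv2.imwrite(f"pics/{n}0.png",d["img"][:,:,::-1]);print(n,d["fx"],d["fy"],d["cx"],d["cy"],d["k1"],d["R"],d["t"])
E
```

```text
jog.py
pics
workcell.py
{'t': 0.0, 'qpos': array([-1.31701385e+00,  4.23839921e-01,  1.63068944e+00,  8.23039405e-06,
        1.08859727e+00, -1.89770138e-02]), 'qvel': array([-0.00120203,  0.00111522, -0.0004374 ,  0.00103632,  0.00027268,
        0.0023628 ]), 'joint_torque': array([ 1.78363363e-03, -5.44622540e+01, -2.73664999e+01,  6.45091245e-02,
        2.27958325e-02, -1.20456925e-04]), 'ee_pos': array([ 168.27635969, -601.37037319,  240.60247094]), 'orientation': array([-3.11091267e+00, -4.26909497e-01,  2.70738699e-04]), 'ft_force': array([-0.20498097,  0.111826  , -0.72330768]), 'moment': array([-0.04214934, -0.01063915,  0.03182352]), 'grasp_force': 0.0, 'width': 87.69039681408994}
scene 490.7971677078707 490.7971677078707 289.3877194882551 212.54163053688288 -0.004399159978156116 [[-0.71429805 -0.69970231  0.0139633 ]
 [-0.46212363  0.4565921  -0.76024036]
 [ 0.52556641 -0.54949098 -0.64949182]] [382.49452131 312.8221509  994.45032631]
top 470.96974083192345 470.96974083192345 277.3088145747995 207.81431511133283 -0.1651801562080897 [[ 0.00310549 -0.99988784  0.01465157]
 [-0.98512599 -0.00557623 -0.17174311]
 [ 0.17180555 -0.01390029 -0.98503281]] [  -4.28567351  569.28300018 1193.4690074 ]
```
View pics/scene0.png

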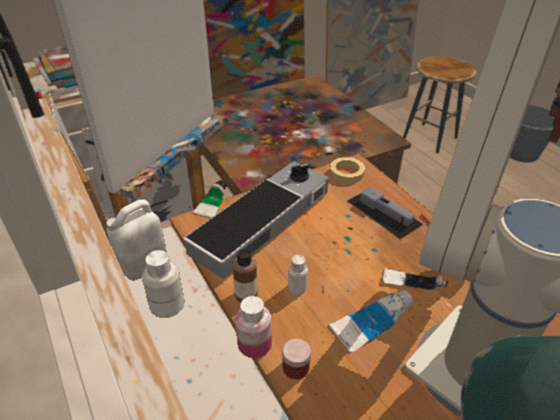

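View pics/top0.png

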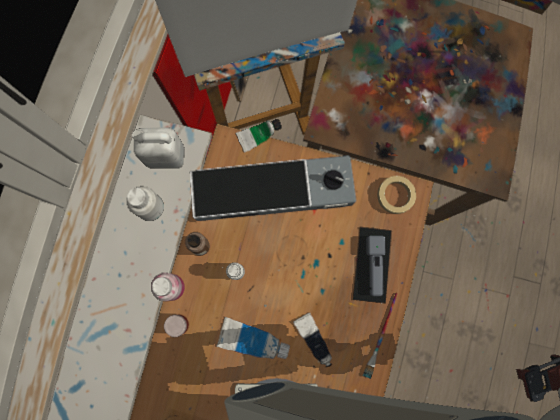

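The top view shows the shaker at (190-355, 155-220), its dial at (333,180), and the scanner on its mat at (375,262). There are three bottles: amber (195,243), varnish (235,270) and rose (167,287). No primer is visible. I'll zoom in to measure.

```bash
cat > h.py <<'E'
from workcell import ctrl
import numpy as np, cv2
def cast(d,px,z):
    """pixels -> world points on plane z"""
    K=np.array([[d["fx"],0,d["cx"]],[0,d["fy"],d["cy"]],[0,0,1]]);px=np.atleast_2d(np.array(px,float))
    u=cv2.undistortPoints(px[:,None],K,np.array([d["k1"],0,0,0]))[:,0]
    r=np.c_[u,np.ones(len(u))]@d["R"]; c=-d["R"].T@d["t"]
    return c+r*((z-c[2])/r[:,2])[:,None]
def proj(d,X):
    K=np.array([[d["fx"],0,d["cx"]],[0,d["fy"],d["cy"]],[0,0,1]])
    return cv2.projectPoints(np.atleast_2d(np.array(X,float)),cv2.Rodrigues(d["R"])[0],np.array(d["t"],float),K,np.array([d["k1"],0,0,0]))[0][:,0]
E
python3 - <<'E'
import cv2
a=cv2.imread("pics/top0.png")
cv2.imwrite("pics/c1.png",cv2.resize(a[145:305,145:305],None,fx=3.7,fy=3.7,interpolation=cv2.INTER_CUBIC))
cv2.imwrite("pics/c2.png",cv2.resize(a[145:305,280:420],None,fx=3.7,fy=3.7,interpolation=cv2.INTER_CUBIC))
E
```

View pics/c1.png

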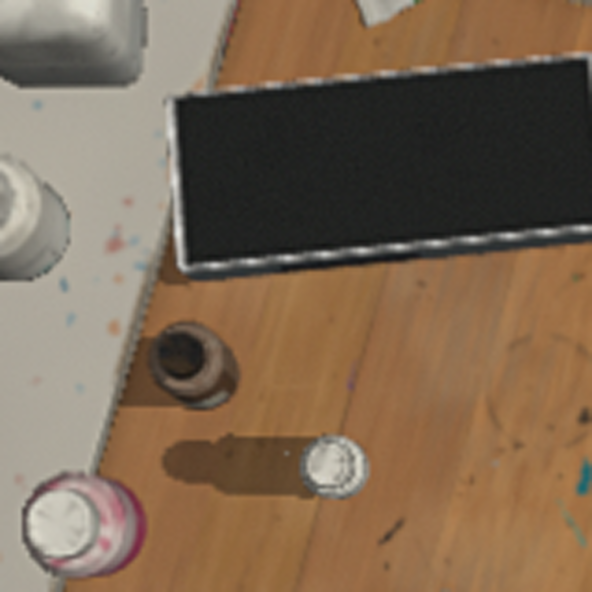

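View pics/c2.png

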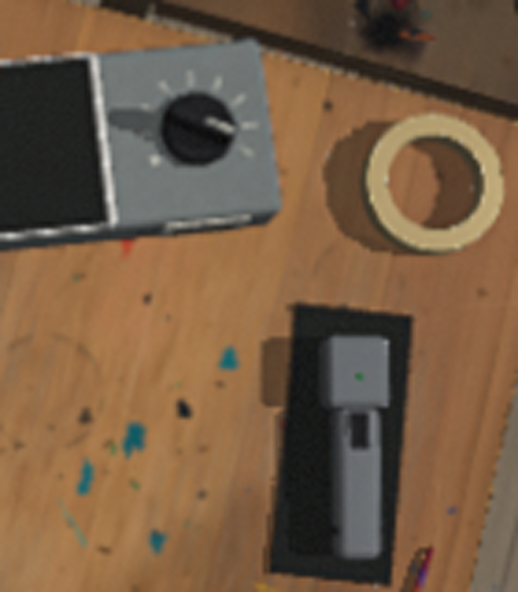

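Crop 1: amber cap (182,354), varnish cap (331,464), rose cap (61,523), platform left corners (177,98) and (187,264). Crop 2: platform right corners (93,62) and (104,220), dial (198,128) with its pointer towards (233,128), mat corners (293,305), (411,317), (389,583) and (270,570), and scanner head and handle ends.

```bash
cat > m.py <<'E'
from h import *
d=ctrl.get_image("top")
f=lambda o,p:(np.array(p,float)+.5)/3.7-.5+o
c1=lambda *p:f((145,145),p); c2=lambda *p:f((280,145),p)
for n,p,z in(("amber",c1((182,354)),135),("varn",c1((331,464)),98),("rose",c1((61,523)),130)):print(n,cast(d,p,z)[0].round(1))
P=cast(d,np.r_[c1((177,98),(187,264)),c2((104,220),(93,62))],70);print("plat\n",P.round(1),"ctr",P.mean(0),"edges",np.linalg.norm(np.roll(P,-1,0)-P,axis=1).round(0))
yv=(P[0]+P[1]-P[2]-P[3]);yaw=np.arctan2(-yv[0],yv[1]);print("yaw",yaw)
R=np.array([[np.cos(yaw),-np.sin(yaw)],[np.sin(yaw),np.cos(yaw)]])
D=cast(d,c2((198,128)),76)[0];print("dial",D)
pc=P.mean(0)[:2]
print("dial in platform frame",R.T@(D[:2]-pc))
t=cast(d,c2((233,128)),103)[0];b=D;v=R.T@(t-b)[:2];print("pointer deg in shaker",np.degrees(np.arctan2(v[1],v[0])),np.linalg.norm(v))
M=cast(d,c2((293,305),(411,317),(389,583),(270,570)),4);print("mat",M.mean(0),np.linalg.norm(np.roll(M,-1,0)-M,axis=1).round(0));v=(M[0]+M[1]-M[2]-M[3]);print("mat yaw",np.arctan2(v[1],v[0]))
A=cast(d,c2((325,337),(388,338)),38).mean(0);B=cast(d,c2((335,556),(379,557)),34).mean(0);print("scanner ends",A,B,(A+B)/2,np.linalg.norm(A-B),np.arctan2(*(A-B)[[1,0]]))
a=d["img"];hsv=cv2.cvtColor(a,cv2.COLOR_RGB2HSV)
E
python3 m.py
```

```text
amber [472.9 202.3 135. ]
varn [403.3 105.8  98. ]
rose [361.4 280.2 130. ]
plat
 [[662.7 222.8  70. ]
 [543.  211.4  70. ]
 [576.  -80.7  70. ]
 [690.9 -73.8  70. ]] ctr [618.13082454  69.92021976  70.        ] edges [120. 294. 115. 298.]
yaw 0.10342775336763123
dial [ 641.52177893 -147.56478021   76.        ]
dial in platform frame [   0.81205362 -218.73774829]
pointer deg in shaker -112.5963399230106 21.670675532673467
mat [ 423.21419301 -259.58313966    4.        ] [ 89. 197.  88. 195.]
mat yaw -0.10919652248183787
scanner ends [ 496.90553538 -265.2328597    38.        ] [ 340.57104944 -262.65092353   34.        ] [ 418.73829241 -263.94189161   36.        ] 156.40696240479647 -0.016513960047681263
```

```bash
python3 - <<'E'
from h import *
d=ctrl.get_image("scene")
print(proj(d,[[473,202,135],[403,106,98],[361,280,130],[642,-148,103],[419,-264,36],[663,223,70],[543,211,70]]).round(0))
t=ctrl.get_image("top");print(cast(t,[[140,195],[158,135]],[152]).round(0),cast(t,[158,135],182).round(0),cast(t,[397,195],24).round())
w=ctrl.get_image("wrist");cv2.imwrite("pics/w0.png",w["img"][:,:,::-1])
E
```

```text
[[245. 252.]
 [299. 258.]
 [253. 303.]
 [300. 165.]
 [388. 202.]
 [187. 236.]
 [223. 259.]]
[[581. 337. 152.]
 [735. 300. 152.]] [[725. 293. 182.]] [[ 611. -331.   24.]]
```

Both views agree within a few pixels. There are 3 bottles and primer is absent. Turning the tool to the shaker's axes and moving above rose.

Careful with the scale: shifts go in units of 50 mm and turns go in units of 0.05 rad. That gives: -12 mm is -0.24, -0.117 rad is -2.34.

```bash

python3 jog.py '{"segments": [[0, 0, -0.24, 0, 0, -2.34], [0, 0, -0.24, 0, 0, -2.34], [0, 0, -0.24, 0, 0, -2.34], [0, 0, -0.24, 0, 0, -2.34], [0, 0, -0.24, 0, 0, -2.34]]}' 88
python3 jog.py '{"segments": [[0, 0, 0, 0, 0, -2.34], [0, 0, 0, 0, 0, -2.34], [0, 0, 0, 0, 0, -2.34], [0, 0, 0, 0, 0, -2.34], [0, 0, 0, 0, 0, -2.34]]}'
python3 jog.py '{"segments": [[0, 0, 0, 0, 0, -2.34], [0, 0, 0, 0, 0, -2.34], [0, 0.72, 0, 0, 0, 0], [0, 0.72, 0, 0, 0, 0], [0, 0.72, 0, 0, 0, 0]]}'
python3 jog.py '{"segments": [[0, 0.72, 0, 0, 0, 0], [0, 0.72, 0, 0, 0, 0], [0, 0.72, 0, 0, 0, 0], [0, 0.72, 0, 0, 0, 0], [0, 0.72, 0, 0, 0, 0]]}'
python3 jog.py '{"segments": [[0.76, 0, 0, 0, 0, 0], [0.76, 0, 0, 0, 0, 0], [0.76, 0, 0, 0, 0, 0], [0.76, 0, 0, 0, 0, 0], [0.76, 0, 0, 0, 0, 0]]}'
python3 jog.py '{"segments": [[0.76, 0, 0, 0, 0, 0], [0.76, 0, 0, 0, 0, 0], [0.76, 0, 0, 0, 0, 0], [0.76, 0, 0, 0, 0, 0], [0.76, 0, 0, 0, 0, 0]]}'
python3 jog.py '{"segments": [[0.76, 0, 0, 0, 0, 0], [0.76, 0, 0, 0, 0, 0], [0.76, 0, 0, 0, 0, 0], [0.76, 0, 0, 0, 0, 0], [0.76, 0, 0, 0, 0, 0]]}'
python3 jog.py '{"segments": [[0.76, 0, 0, 0, 0, 0], [0.76, 0, 0, 0, 0, 0], [0.76, 0, 0, 0, 0, 0], [0.76, 0, 0, 0, 0, 0], [0.76, 0, 0, 0, 0, 0]]}'
cat >> h.py <<'E'
from scipy.spatial.transform import Rotation as Ro
def to(X,psi=None):
    """remaining move to world X in tool axes, and turn about tool z to bring tool x to yaw psi"""
    o=ctrl.get_obs();R=Ro.from_rotvec(o["orientation"]).as_matrix()
    print("t%.1f"%o["t"],"pos",o["ee_pos"].round(1),"psi %.3f tilt %.3f"%(np.arctan2(R[1,0],R[0,0]),np.arccos(-R[2,2])),"move",(R.T@(np.array(X)-o["ee_pos"])).round(1),end=" ")
    if psi is not None: print("rotvec",Ro.from_matrix(R.T@np.array([[np.cos(psi),np.sin(psi),0],[np.sin(psi),-np.cos(psi),0],[0,0,-1]])).as_rotvec().round(3),end=" ")
    print("f",o["ft_force"].round(1),"w %.1f g %.1f"%(o["width"],o["grasp_force"]))
E
python3 -c "
from h import *
to([361.4,280,250],1.674)"
```

```text
t: 0.72
ee_pos: [168.4, -601.7, 301.8]
orientation: [-2.853, -1.315, -0.0]
ft_force: [-0.1, -0.8, -0.1]
width: 88.1
grasp_force: 0.0
t: 1.13
ee_pos: [168.4, -601.8, 301.3]
orientation: [-2.353, -2.082, -0.0]
ft_force: [-0.6, 0.1, 0.0]
width: 88.2
grasp_force: 0.0
t: 1.55
ee_pos: [276.4, -590.4, 301.5]
orientation: [2.103, 2.334, -0.0]
ft_force: [-0.1, -0.7, 0.3]
width: 87.7
grasp_force: 0.0
t: 1.97
ee_pos: [456.5, -570.9, 301.2]
orientation: [-2.1, -2.336, 0.0]
ft_force: [0.4, -0.3, -0.3]
width: 87.9
grasp_force: 0.0
t: 2.38
ee_pos: [434.3, -380.6, 301.0]
orientation: [-2.1, -2.336, -0.0]
ft_force: [0.9, -0.2, 0.5]
width: 87.5
grasp_force: 0.0
t: 2.8
ee_pos: [414.0, -191.9, 301.4]
orientation: [2.101, 2.335, 0.0]
ft_force: [-0.0, -0.1, -0.1]
width: 87.8
grasp_force: 0.0
t: 3.22
ee_pos: [393.9, -3.0, 301.6]
orientation: [2.101, 2.335, 0.001]
ft_force: [0.1, -0.4, 0.7]
width: 87.9
grasp_force: 0.0
t: 3.63
ee_pos: [373.7, 186.2, 301.7]
orientation: [2.1, 2.336, 0.001]
ft_force: [1.0, -0.4, -0.5]
width: 87.9
grasp_force: 0.0
t3.6 pos [373.7 186.2 301.7] psi 1.677 tilt 0.001 move [94.6 -2.3 51.7] rotvec [ 0.001 -0.     0.003] f [ 1.  -0.4 -0.5] w 87.9 g 0.0
```

```bash

python3 jog.py '{"segments": [[0.64, 0, 0, 0, 0, 0], [0.64, -0.04, 0, 0, 0, 0], [0.62, 0, 0, 0, 0, 0], [0, 0, 0, 0, 0, 0], [0, 0, 0, 0, 0, 0]]}'
python3 -c "
from h import *
to([361.4,280,130])
d=ctrl.get_image('wrist');cv2.imwrite('pics/w1.png',d['img'][:,:,::-1]);print(proj(d,[[361.4,280,130],[473,202,135],[403,106,98]]).round())"
```

```text
t: 4.05
ee_pos: [361.9, 279.7, 301.2]
orientation: [2.097, 2.339, -0.001]
ft_force: [-0.5, -0.5, -0.8]
width: 88.2
grasp_force: 0.0
t4.0 pos [361.9 279.7 301.2] psi 1.680 tilt 0.000 move [  0.5  -0.4 171.2] f [-0.5 -0.5 -0.8] w 88.2 g 0.0
[[280. 197.]
 [376. 281.]
 [298. 332.]]
```

View pics/w1.png

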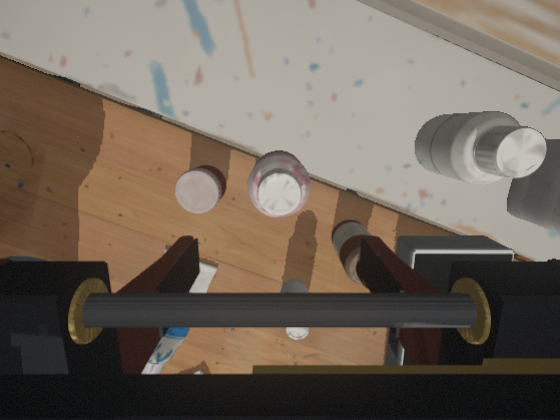

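The wrist view shows rose's cap at (279,195), against a predicted (280,197). The estimate is good, so I'll descend and grip.

```bash

python3 jog.py '{"segments": [[0, 0, 0.6, 0, 0, 0], [0, 0, 0.6, 0, 0, 0], [0, 0, 0.6, 0, 0, 0], [0, 0, 0.6, 0, 0, 0], [0, 0, 0.4, 0, 0, 0]]}'
python3 jog.py '{"segments": [[0, 0, 0.2, 0, 0, 0], [0, 0, 0.2, 0, 0, 0], [0, 0, 0.2, 0, 0, 0], [0, 0, 0, 0, 0, 0], [0, 0, 0, 0, 0, 0]]}'
python3 jog.py '{"segments": [[0, 0, 0, 0, 0, 0], [0, 0, 0, 0, 0, 0], [0, 0, 0, 0, 0, 0], [0, 0, 0, 0, 0, 0], [0, 0, 0, 0, 0, 0]]}' 30
python3 jog.py '{"segments": [[0, 0, 0, 0, 0, 0], [0, 0, 0, 0, 0, 0], [0, 0, 0, 0, 0, 0], [0, 0, 0, 0, 0, 0], [0, 0, 0, 0, 0, 0]]}'
python3 jog.py '{"segments": [[0, 0, -0.2, 0, 0, 0], [0, 0, -0.4, 0, 0, 0], [0, 0, -0.4, 0, 0, 0], [0, 0, -0.5, 0, 0, 0], [0, 0, -0.5, 0, 0, 0]]}'
python3 -c "
from h import *
to([618.1-10.8,69.9+104.5,215],1.674)"
```

```text
t: 4.52
ee_pos: [361.6, 276.4, 159.3]
orientation: [-2.103, -2.334, 0.004]
ft_force: [-0.7, 0.6, 0.8]
width: 87.8
grasp_force: 0.0
t: 4.93
ee_pos: [362.7, 278.5, 131.7]
orientation: [2.101, 2.336, 0.0]
ft_force: [0.3, 0.2, 1.1]
width: 87.9
grasp_force: 0.0
t: 5.35
ee_pos: [362.5, 278.8, 131.7]
orientation: [2.1, 2.336, 0.001]
ft_force: [-0.3, 0.4, -0.1]
width: 58.3
grasp_force: 0.0
t: 5.77
ee_pos: [362.4, 278.7, 131.5]
orientation: [-2.101, -2.336, -0.0]
ft_force: [-1.6, 0.2, 2.4]
width: 46.3
grasp_force: 30.0
t: 6.18
ee_pos: [361.7, 278.0, 232.4]
orientation: [-2.1, -2.336, 0.003]
ft_force: [0.8, 0.8, -1.5]
width: 46.2
grasp_force: 30.0
t6.2 pos [361.7 278.  232.4] psi 1.677 tilt 0.002 move [-129.   233.3   17.2] rotvec [-0.001  0.001  0.003] f [ 0.8  0.8 -1.5] w 46.2 g 30.0
```

```bash

python3 jog.py '{"segments": [[0, 0, -0.4, 0, 0, 0], [0, 0, -0.4, 0, 0, 0], [0, 0, -0.4, 0, 0, 0], [-0.26, 0.46, 0, 0, 0, 0], [-0.26, 0.46, 0, 0, 0, 0]]}'
python3 jog.py '{"segments": [[-0.26, 0.46, 0, 0, 0, 0], [-0.26, 0.46, 0, 0, 0, 0], [-0.26, 0.46, 0, 0, 0, 0], [-0.26, 0.46, 0, 0, 0, 0], [-0.26, 0.46, 0, 0, 0, 0]]}'
python3 jog.py '{"segments": [[-0.26, 0.46, 0, 0, 0, 0], [-0.26, 0.46, 0, 0, 0, 0], [-0.24, 0.46, 0, 0, 0, 0], [0, 0, 0, 0, 0, 0], [0, 0, 0, 0, 0, 0]]}'
python3 -c "
from h import *
to([618.1-10.8,69.9+104.5,203],1.674)"
```

```text
t: 6.6
ee_pos: [411.0, 257.8, 293.4]
orientation: [2.097, 2.338, 0.004]
ft_force: [-0.7, 0.8, -3.1]
width: 46.4
grasp_force: 30.0
t: 7.02
ee_pos: [532.7, 204.1, 291.5]
orientation: [-2.101, -2.336, 0.001]
ft_force: [0.7, 0.6, -2.7]
width: 46.2
grasp_force: 30.0
t: 7.43
ee_pos: [605.0, 173.8, 290.9]
orientation: [-2.102, -2.334, 0.002]
ft_force: [-0.4, 0.3, -2.0]
width: 46.3
grasp_force: 30.0
t7.4 pos [605.  173.8 290.9] psi 1.675 tilt 0.001 move [ 0.4  2.5 87.9] rotvec [-0.001  0.     0.001] f [-0.4  0.3 -2. ] w 46.3 g 30.0
```

```bash

python3 jog.py '{"segments": [[0, 0.04, 0.5, 0, 0, 0], [0, 0, 0.5, 0, 0, 0], [0, 0, 0.4, 0, 0, 0], [0, 0, 0.2, 0, 0, 0], [0, 0, 0, 0, 0, 0]]}'
python3 jog.py '{"segments": [[0, 0, 0.06, 0, 0, 0], [0, 0, 0.06, 0, 0, 0], [0, 0, 0.04, 0, 0, 0], [0, 0, 0, 0, 0, 0], [0, 0, 0, 0, 0, 0]]}'
python3 -c "
from h import *
to([618.1-10.8,69.9+104.5,202],1.674)"
```

```text
t: 7.85
ee_pos: [604.2, 174.8, 209.0]
orientation: [-2.098, -2.334, 0.007]
ft_force: [-0.4, -1.1, -2.5]
width: 46.5
grasp_force: 30.0
t: 8.27
ee_pos: [607.0, 175.0, 204.1]
orientation: [2.1, 2.336, 0.001]
ft_force: [-1.1, 0.2, -1.9]
width: 46.3
grasp_force: 30.0
t8.3 pos [607.  175.  204.1] psi 1.677 tilt 0.001 move [-0.6  0.3  2.1] rotvec [ 0.001 -0.     0.003] f [-1.1  0.2 -1.9] w 46.3 g 30.0
```

```bash

python3 jog.py '{"segments": [[0, 0, 0.03, 0, 0, 0], [0, 0, 0.02, 0, 0, 0], [0, 0, 0, 0, 0, 0], [0, 0, 0, 0, 0, 0], [0, 0, 0, 0, 0, 0]]}'
python3 jog.py '{"segments": [[0, 0, 0, 0, 0, 0], [0, 0, 0, 0, 0, 0], [0, 0, 0, 0, 0, 0], [0, 0, 0, 0, 0, 0], [0, 0, 0, 0, 0, 0]]}' 75
python3 jog.py '{"segments": [[0, 0, -0.2, 0, 0, 0], [0, 0, -0.4, 0, 0, 0], [0, 0, -0.6, 0, 0, 0], [0, 0, -0.6, 0, 0, 0], [0, 0, 0, 0, 0, 0]]}'
python3 -c "
from h import *
to([473,202,280],1.674)"
```

```text
t: 8.68
ee_pos: [607.0, 175.0, 201.5]
orientation: [2.1, 2.336, 0.001]
ft_force: [-0.7, 0.3, 3.5]
width: 46.3
grasp_force: 30.0
t: 9.1
ee_pos: [606.7, 174.8, 200.7]
orientation: [-2.101, -2.336, 0.0]
ft_force: [-0.3, 0.1, 0.3]
width: 74.4
grasp_force: 0.0
t: 9.52
ee_pos: [609.7, 175.7, 298.1]
orientation: [2.097, 2.332, 0.014]
ft_force: [1.9, -0.9, -0.3]
width: 74.8
grasp_force: 0.0
t9.5 pos [609.7 175.7 298.1] psi 1.677 tilt 0.010 move [  40.6 -133.3   16.8] rotvec [ 0.01  -0.002  0.003] f [ 1.9 -0.9 -0.3] w 74.8 g 0.0
```

```bash

python3 jog.py '{"segments": [[0.2, -0.66, 0, 0, 0, 0], [0.2, -0.66, 0, 0, 0, 0], [0.2, -0.66, 0, 0, 0, 0], [0.2, -0.66, 0, 0, 0, 0], [0, 0, 0, 0, 0, 0]]}'
python3 jog.py '{"segments": [[0, 0, 0, 0, 0, 0], [0, 0, 0.6, 0, 0, 0], [0, 0, 0.6, 0, 0, 0], [0, 0, 0.6, 0, 0, 0], [0, 0, 0.6, 0, 0, 0]]}'
python3 -c "
from h import *
to([473,202,131],1.674)"
```

```text
t: 9.93
ee_pos: [465.8, 200.8, 290.8]
orientation: [-2.097, -2.336, 0.004]
ft_force: [-0.0, 0.3, -0.1]
width: 74.9
grasp_force: 0.0
t: 10.35
ee_pos: [473.1, 200.8, 170.2]
orientation: [2.1, 2.335, 0.004]
ft_force: [0.7, 0.3, -0.1]
width: 75.1
grasp_force: 0.0
t10.3 pos [473.1 200.8 170.2] psi 1.676 tilt 0.003 move [ 1.2 -0.  39.2] rotvec [ 0.003 -0.001  0.002] f [ 0.7  0.3 -0.1] w 75.1 g 0.0
```

```bash

python3 jog.py '{"segments": [[0.02, 0, 0.3, 0, 0, 0], [0, 0, 0.24, 0, 0, 0], [0, 0, 0.2, 0, 0, 0], [0, 0, 0, 0, 0, 0], [0, 0, 0, 0, 0, 0]]}'
python3 jog.py '{"segments": [[0, 0, 0, 0, 0, 0], [0, 0, 0, 0, 0, 0], [0, 0, 0, 0, 0, 0], [0, 0, 0, 0, 0, 0], [0, 0, 0, 0, 0, 0]]}' 15
python3 jog.py '{"segments": [[0, 0, 0, 0, 0, 0], [0, 0, 0, 0, 0, 0], [0, 0, 0, 0, 0, 0], [0, 0, 0, 0, 0, 0], [0, 0, 0, 0, 0, 0]]}'
python3 -c "
from h import *
to([618.1-3.1,69.9+29.8,202.5],1.674)"
```

```text
t: 10.77
ee_pos: [471.9, 201.6, 133.7]
orientation: [-2.101, -2.336, 0.0]
ft_force: [-0.1, -0.5, 1.0]
width: 75.3
grasp_force: 0.0
t: 11.18
ee_pos: [471.3, 201.8, 134.4]
orientation: [2.1, 2.336, 0.001]
ft_force: [-0.1, 0.4, 0.3]
width: 45.0
grasp_force: 0.0
t: 11.6
ee_pos: [471.3, 201.8, 134.0]
orientation: [2.1, 2.336, 0.001]
ft_force: [0.4, 0.1, 2.8]
width: 30.8
grasp_force: 30.0
t11.6 pos [471.3 201.8 134. ] psi 1.677 tilt 0.000 move [-116.7  132.1  -68.4] rotvec [ 0.    -0.     0.003] f [0.4 0.1 2.8] w 30.8 g 30.0
```

```bash

python3 jog.py '{"segments": [[0, 0, -0.3, 0, 0, 0], [0, 0, -0.5, 0, 0, 0], [0, 0, -0.6, 0, 0, 0], [0, 0, -0.6, 0, 0, 0], [0, 0, 0, 0, 0, 0]]}'
python3 jog.py '{"segments": [[-0.46, 0, 0, 0, 0, 0], [-0.48, 0, 0, 0, 0, 0], [-0.48, 0, 0, 0, 0, 0], [-0.46, 0, 0, 0, 0, 0], [-0.46, 0, 0, 0, 0, 0]]}'
python3 jog.py '{"segments": [[0, 0.44, 0, 0, 0, 0], [0, 0.52, 0, 0, 0, 0], [0, 0.6, 0, 0, 0, 0], [0, 0.6, 0, 0, 0, 0], [0, 0.48, 0, 0, 0, 0]]}'
python3 jog.py '{"segments": [[0, 0, 0, 0, 0, 0], [0, 0, 0.16, 0, 0, 0], [0, 0, 0.16, 0, 0, 0], [0, 0, 0.1, 0, 0, 0], [0, 0, 0, 0, 0, 0]]}'
python3 -c "
from h import *
to([618.1-3.1,69.9+29.8,204],1.674)"
```

```text
t: 12.02
ee_pos: [473.5, 202.7, 238.6]
orientation: [2.098, 2.333, 0.011]
ft_force: [1.6, -0.1, -3.0]
width: 30.6
grasp_force: 30.0
t: 12.43
ee_pos: [482.4, 84.2, 232.5]
orientation: [-2.099, -2.335, 0.003]
ft_force: [0.8, -0.0, -3.4]
width: 30.7
grasp_force: 30.0
t: 12.85
ee_pos: [615.8, 99.2, 232.1]
orientation: [-2.1, -2.335, 0.002]
ft_force: [0.4, 0.2, -3.5]
width: 30.9
grasp_force: 30.0
t: 13.27
ee_pos: [612.4, 99.0, 210.5]
orientation: [-2.099, -2.334, 0.005]
ft_force: [0.4, 0.7, -4.1]
width: 30.8
grasp_force: 30.0
t13.3 pos [612.4  99.  210.5] psi 1.677 tilt 0.005 move [0.4 2.7 6.5] rotvec [-0.005  0.     0.003] f [ 0.4  0.7 -4.1] w 30.8 g 30.0
```

```bash

python3 jog.py '{"segments": [[0, 0, 0.04, 0, 0, 0], [0, 0, 0.04, 0, 0, 0], [0, 0, 0.02, 0, 0, 0], [0, 0, 0, 0, 0, 0], [0, 0, 0, 0, 0, 0]]}'
python3 jog.py '{"segments": [[0, 0, 0.02, 0, 0, 0], [0, 0, 0.02, 0, 0, 0], [0, 0, 0, 0, 0, 0], [0, 0, 0, 0, 0, 0], [0, 0, 0, 0, 0, 0]]}'
python3 jog.py '{"segments": [[0, 0, 0, 0, 0, 0], [0, 0, 0, 0, 0, 0], [0, 0, 0, 0, 0, 0], [0, 0, 0, 0, 0, 0], [0, 0, 0, 0, 0, 0]]}'
```

```text
t: 13.68
ee_pos: [614.8, 99.3, 208.2]
orientation: [2.1, 2.336, 0.001]
ft_force: [0.3, -0.8, -2.2]
width: 30.7
grasp_force: 30.0
t: 14.1
ee_pos: [614.7, 99.3, 205.9]
orientation: [-2.101, -2.336, 0.0]
ft_force: [0.5, -0.7, -3.6]
width: 30.9
grasp_force: 30.0
t: 14.52
ee_pos: [614.7, 99.3, 205.9]
orientation: [-2.101, -2.336, -0.0]
ft_force: [0.3, 0.3, -2.6]
width: 30.6
grasp_force: 30.0
```

```bash

python3 jog.py '{"segments": [[0, 0, 0.02, 0, 0, 0], [0, 0, 0.02, 0, 0, 0], [0, 0, 0.02, 0, 0, 0], [0, 0, 0, 0, 0, 0], [0, 0, 0, 0, 0, 0]]}'
python3 jog.py '{"segments": [[0, 0, 0, 0, 0, 0], [0, 0, 0, 0, 0, 0], [0, 0, 0, 0, 0, 0], [0, 0, 0, 0, 0, 0], [0, 0, 0, 0, 0, 0]]}' 70
python3 jog.py '{"segments": [[0, 0, -0.2, 0, 0, 0], [0, 0, -0.4, 0, 0, 0], [0, 0, -0.6, 0, 0, 0], [0, 0, -0.6, 0, 0, 0], [0, 0, 0, 0, 0, 0]]}'
python3 -c "
from h import *
to([403.3,105.8,97],1.674)"
```

```text
t: 14.93
ee_pos: [615.2, 99.3, 204.2]
orientation: [2.1, 2.335, 0.002]
ft_force: [-2.5, -1.2, 6.0]
width: 31.0
grasp_force: 30.0
t: 15.35
ee_pos: [614.7, 99.3, 202.8]
orientation: [-2.101, -2.336, 0.0]
ft_force: [0.0, -0.4, 0.3]
width: 60.6
grasp_force: 0.0
t: 15.77
ee_pos: [617.8, 99.8, 300.0]
orientation: [2.096, 2.331, 0.012]
ft_force: [1.7, -0.6, 0.3]
width: 69.9
grasp_force: 0.0
t15.8 pos [617.8  99.8 300. ] psi 1.677 tilt 0.010 move [  28.6 -214.7  200.8] rotvec [ 0.01  -0.     0.003] f [ 1.7 -0.6  0.3] w 69.9 g 0.0
```

```bash

python3 jog.py '{"segments": [[0.1, -0.72, 0, 0, 0, 0], [0.1, -0.72, 0, 0, 0, 0], [0.1, -0.72, 0, 0, 0, 0], [0.1, -0.72, 0, 0, 0, 0], [0.1, -0.72, 0, 0, 0, 0]]}'
python3 jog.py '{"segments": [[0.06, -0.7, 0, 0, 0, 0], [0, 0, 0, 0, 0, 0], [0, 0, 0.7, 0, 0, 0], [0, 0, 0.7, 0, 0, 0], [0, 0, 0.7, 0, 0, 0]]}'
python3 jog.py '{"segments": [[0, 0, 0.7, 0, 0, 0], [0, 0, 0.5, 0, 0, 0], [0, 0, 0, 0, 0, 0], [0, 0, 0, 0, 0, 0], [0, 0, 0, 0, 0, 0]]}'
python3 -c "
from h import *
to([403.3,105.8,98],1.674)"
```

```text
t: 16.18
ee_pos: [431.4, 105.0, 293.0]
orientation: [2.101, 2.336, 0.0]
ft_force: [0.1, -0.1, 1.1]
width: 69.9
grasp_force: 0.0
t: 16.6
ee_pos: [399.3, 104.7, 188.0]
orientation: [2.099, 2.334, 0.006]
ft_force: [-1.1, -0.6, 0.0]
width: 69.9
grasp_force: 0.0
t: 17.02
ee_pos: [399.2, 104.6, 129.0]
orientation: [2.1, 2.335, 0.002]
ft_force: [0.3, 0.1, 0.3]
width: 69.7
grasp_force: 0.0
t17.0 pos [399.2 104.6 129. ] psi 1.677 tilt 0.002 move [ 0.7  4.1 31. ] rotvec [ 0.002 -0.     0.003] f [0.3 0.1 0.3] w 69.7 g 0.0
```

```bash

python3 jog.py '{"segments": [[0, 0.08, 0.2, 0, 0, 0], [0, 0, 0.24, 0, 0, 0], [0, 0, 0.16, 0, 0, 0], [0, 0, 0, 0, 0, 0], [0, 0, 0, 0, 0, 0]]}'
python3 jog.py '{"segments": [[0, 0, 0, 0, 0, 0], [0, 0, 0, 0, 0, 0], [0, 0, 0, 0, 0, 0], [0, 0, 0, 0, 0, 0], [0, 0, 0, 0, 0, 0]]}' 15
python3 jog.py '{"segments": [[0, 0, 0, 0, 0, 0], [0, 0, 0, 0, 0, 0], [0, 0, 0, 0, 0, 0], [0, 0, 0, 0, 0, 0], [0, 0, 0, 0, 0, 0]]}'
python3 jog.py '{"segments": [[0, 0, -0.3, 0, 0, 0], [0, 0, -0.5, 0, 0, 0], [0, 0, -0.6, 0, 0, 0], [0, 0, -0.6, 0, 0, 0], [0, 0, 0, 0, 0, 0]]}'
python3 -c "
from h import *
to([618.1+3.6,69.9-34.8,169],1.674)"
```

```text
t: 17.43
ee_pos: [402.5, 104.9, 98.7]
orientation: [2.1, 2.336, 0.001]
ft_force: [0.1, 0.4, -0.1]
width: 70.2
grasp_force: 0.0
t: 17.85
ee_pos: [402.1, 104.8, 98.1]
orientation: [2.101, 2.336, 0.001]
ft_force: [-0.1, -0.2, 0.3]
width: 40.1
grasp_force: 0.0
t: 18.27
ee_pos: [402.0, 104.8, 97.9]
orientation: [-2.101, -2.336, 0.0]
ft_force: [0.9, -0.0, 0.7]
width: 30.8
grasp_force: 29.9
t: 18.68
ee_pos: [404.6, 105.4, 202.2]
orientation: [2.098, 2.333, 0.01]
ft_force: [2.3, -0.3, -0.7]
width: 30.7
grasp_force: 29.9
t18.7 pos [404.6 105.4 202.2] psi 1.677 tilt 0.008 move [-92.9 208.2  34.7] rotvec [ 0.008 -0.001  0.003] f [ 2.3 -0.3 -0.7] w 30.7 g 29.9
```

```bash

python3 jog.py '{"segments": [[-0.46, 0, 0, 0, 0, 0], [-0.46, 0, 0, 0, 0, 0], [-0.46, 0, 0, 0, 0, 0], [-0.48, 0, 0, 0, 0, 0], [0, 0.4, 0, 0, 0, 0]]}'
python3 jog.py '{"segments": [[0, 0.6, 0, 0, 0, 0], [0, 0.6, 0, 0, 0, 0], [0, 0.6, 0, 0, 0, 0], [0, 0.6, 0, 0, 0, 0], [0, 0.6, 0, 0, 0, 0]]}'
python3 jog.py '{"segments": [[0, 0.5, 0, 0, 0, 0], [0, 0.3, 0, 0, 0, 0], [0, 0, 0.16, 0, 0, 0], [0, 0, 0.16, 0, 0, 0], [0, 0, 0, 0, 0, 0]]}'
python3 jog.py '{"segments": [[0, 0, 0, 0, 0, 0], [0, 0, 0, 0, 0, 0], [0, 0, 0, 0, 0, 0]]}'
python3 -c "
from h import *
to([618.1+3.6,69.9-34.8,168],1.674)"
```

```text
t: 19.1
ee_pos: [428.3, 11.6, 196.6]
orientation: [-2.101, -2.332, 0.006]
ft_force: [0.4, 0.6, -1.8]
width: 30.9
grasp_force: 29.9
t: 19.52
ee_pos: [581.6, 30.4, 196.5]
orientation: [-2.1, -2.335, 0.002]
ft_force: [-0.5, 0.6, -1.2]
width: 30.8
grasp_force: 29.9
t: 19.93
ee_pos: [617.7, 34.4, 178.6]
orientation: [-2.098, -2.333, 0.007]
ft_force: [0.3, 0.2, -1.8]
width: 30.9
grasp_force: 29.9
t: 20.18
ee_pos: [620.1, 34.5, 182.2]
orientation: [2.101, 2.336, 0.0]
ft_force: [-0.5, 0.7, -1.3]
width: 30.7
grasp_force: 29.9
t20.2 pos [620.1  34.5 182.2] psi 1.677 tilt 0.000 move [ 0.4  1.6 14.2] rotvec [ 0.    -0.     0.003] f [-0.5  0.7 -1.3] w 30.7 g 29.9
```

```bash

python3 jog.py '{"segments": [[0, 0, 0.12, 0, 0, 0], [0, 0, 0.08, 0, 0, 0], [0, 0, 0.02, 0, 0, 0], [0, 0, 0.02, 0, 0, 0], [0, 0, 0, 0, 0, 0]]}'
python3 jog.py '{"segments": [[0, 0, 0.02, 0, 0, 0], [0, 0, 0, 0, 0, 0], [0, 0, 0, 0, 0, 0], [0, 0, 0, 0, 0, 0]]}'

```

```text
t: 20.6
ee_pos: [620.4, 34.5, 169.5]
orientation: [-2.1, -2.336, 0.001]
ft_force: [0.3, 0.2, -1.2]
width: 30.7
grasp_force: 29.9
t: 20.93
ee_pos: [620.7, 34.5, 169.0]
orientation: [2.101, 2.336, 0.0]
ft_force: [-0.2, -0.5, -1.4]
width: 31.0
grasp_force: 29.9
```

```bash

python3 jog.py '{"segments": [[0, 0, 0.02, 0, 0, 0], [0, 0, 0.02, 0, 0, 0], [0, 0, 0, 0, 0, 0], [0, 0, 0, 0, 0, 0]]}'
python3 jog.py '{"segments": [[0, 0, 0, 0, 0, 0], [0, 0, 0, 0, 0, 0], [0, 0, 0, 0, 0, 0], [0, 0, 0, 0, 0, 0], [0, 0, 0, 0, 0, 0]]}' 70
python3 jog.py '{"segments": [[0, 0, -0.2, 0, 0, 0], [0, 0, -0.4, 0, 0, 0], [0, 0, -0.7, 0, 0, 0], [0, 0, -0.7, 0, 0, 0], [0, 0, 0, 0, 0, 0]]}'
python3 jog.py '{"segments": [[-0.72, 0, 0, 0, 0, 0], [-0.72, 0, 0, 0, 0, 0], [-0.72, 0, 0, 0, 0, 0], [-0.72, 0, 0, 0, 0, 0], [0, 0, 0, 0, 0, 0]]}'
python3 -c "
from h import *
to([641.5,-147.6,200])
for n in('top','wrist'):
    d=ctrl.get_image(n);cv2.imwrite(f'pics/{n}2.png',d['img'][:,:,::-1])
    print(proj(d,[[641.5,-147.6,103],[641.5,-147.6,76]]).round())"
```

```text
t: 21.27
ee_pos: [621.1, 34.6, 167.9]
orientation: [2.1, 2.335, 0.001]
ft_force: [-1.6, -0.7, 5.4]
width: 30.3
grasp_force: 29.9
t: 21.68
ee_pos: [620.5, 34.6, 166.7]
orientation: [-2.1, -2.336, 0.0]
ft_force: [-0.9, 0.1, -0.8]
width: 60.7
grasp_force: 0.0
t: 22.1
ee_pos: [624.3, 34.7, 274.9]
orientation: [2.095, 2.33, 0.013]
ft_force: [1.3, 0.4, 1.4]
width: 70.1
grasp_force: 0.0
t: 22.52
ee_pos: [636.3, -114.2, 267.4]
orientation: [2.104, 2.33, -0.001]
ft_force: [-1.6, 0.5, -0.5]
width: 70.1
grasp_force: 0.0
t22.5 pos [ 636.3 -114.2  267.4] psi 1.673 tilt 0.002 move [-33.6   1.7  67.5] f [-1.6  0.5 -0.5] w 70.1 g 0.0
[[335. 177.]
 [333. 179.]]
[[282. 234.]
 [282. 226.]]
```

View pics/wrist2.png

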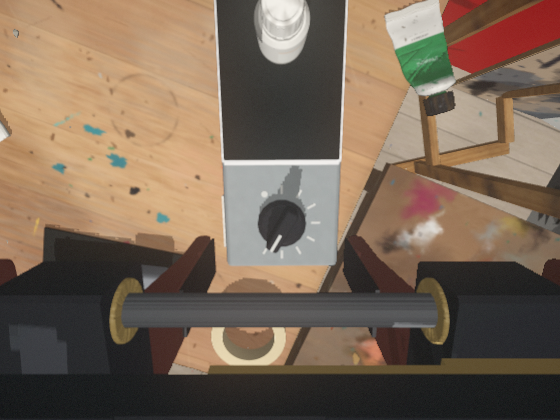

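View pics/top2.png

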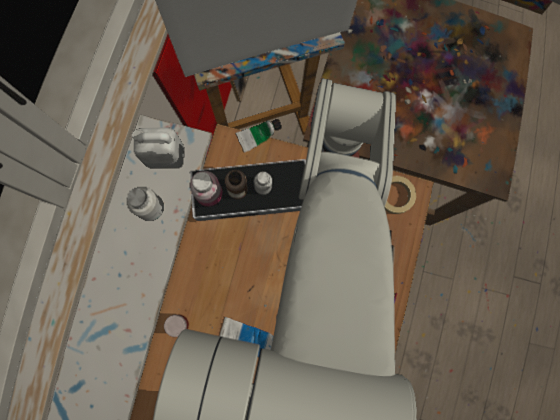

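Three bottles stand upright on the platform (top view, (205,187), (236,183) and (262,182)). The wrist view shows the dial at (282,223) with its pointer down-left at about -119° in the shaker frame, which is mark 8. It must turn -150° to mark 3.

```bash

python3 jog.py '{"segments": [[-0.66, 0.04, 0, 0, 0, 0], [0, 0, 0, 0, 0, 2.1], [0, 0, 0, 0, 0, 2.1], [0, 0, 0, 0, 0, 2.1], [0, 0, 0, 0, 0, 2.1]]}' 45
python3 jog.py '{"segments": [[0, 0, 0, 0, 0, 2.08], [0, 0, 0, 0, 0, 0], [0, 0, 0, 0, 0, 0], [0, 0, 0.6, 0, 0, 0], [0, 0, 0.6, 0, 0, 0]]}'
python3 jog.py '{"segments": [[0, 0, 0.6, 0, 0, 0], [0, 0, 0.6, 0, 0, 0], [0, 0, 0, 0, 0, 0], [0, 0, 0, 0, 0, 0], [0, 0, 0, 0, 0, 0]]}'
python3 -c "
from h import *
to([641.4,-146.7,99],1.150)
d=ctrl.get_image('wrist');cv2.imwrite('pics/w3.png',d['img'][:,:,::-1]);print(proj(d,[641.4,-146.7,103]))"
```

```text
t: 23.03
ee_pos: [641.3, -139.6, 266.9]
orientation: [-2.545, -1.841, -0.0]
ft_force: [-0.4, -0.1, -0.4]
width: 45.6
grasp_force: 0.0
t: 23.45
ee_pos: [642.9, -140.7, 208.5]
orientation: [2.627, 1.716, 0.006]
ft_force: [-0.6, -0.2, -0.9]
width: 44.9
grasp_force: 0.0
t: 23.87
ee_pos: [642.3, -141.1, 148.4]
orientation: [2.632, 1.714, 0.002]
ft_force: [-0.1, -0.3, 0.8]
width: 45.2
grasp_force: 0.0
t23.9 pos [ 642.3 -141.1  148.4] psi 1.155 tilt 0.002 move [-5.5  1.3 49.4] rotvec [ 0.002 -0.     0.005] f [-0.1 -0.3  0.8] w 45.2 g 0.0
[[283.07080162 247.28795045]]
```

View pics/w3.png

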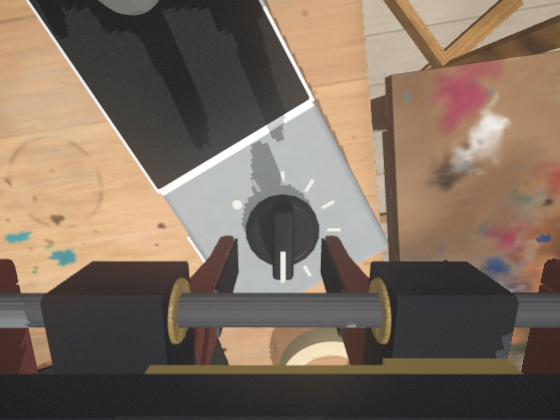

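The bar is vertical in the image at column 283, with its centre at about row 240. That is about 4 mm from my estimate along the bar, so I'll use a compromise between the two and close.

Careful with the scale: shifts go in units of 50 mm and turns go in units of 0.05 rad. That gives: 20 mm is 0.4, 9 mm is 0.18, 0.003 rad is 0.06.

```bash

python3 jog.py '{"segments": [[-0.06, 0.02, 0.4, 0, 0, 0.06], [0, 0, 0.4, 0, 0, 0], [0, 0, 0.18, 0, 0, 0], [0, 0, 0, 0, 0, 0], [0, 0, 0, 0, 0, 0]]}'
python3 jog.py '{"segments": [[0, 0, 0, 0, 0, 0], [0, 0, 0, 0, 0, 0], [0, 0, 0, 0, 0, 0], [0, 0, 0, 0, 0, 0], [0, 0, 0, 0, 0, 0]]}' 5
python3 jog.py '{"segments": [[0, 0, 0, 0, 0, 0], [0, 0, 0, 0, 0, 0], [0, 0, 0, 0, 0, 0]]}'
python3 -c "
from h import *
to([642.5,-144.2,99],1.150);print(ctrl.get_obs()['moment'])"
```

```text
t: 24.33
ee_pos: [641.6, -144.5, 99.0]
orientation: [2.636, 1.708, 0.001]
ft_force: [-0.5, -1.3, 0.0]
width: 45.1
grasp_force: 0.0
t: 24.75
ee_pos: [642.1, -144.8, 98.6]
orientation: [2.634, 1.707, 0.003]
ft_force: [10.0, -5.8, -7.1]
width: 14.7
grasp_force: 5.9
t: 25.0
ee_pos: [642.8, -145.1, 98.6]
orientation: [2.634, 1.707, 0.004]
ft_force: [3.6, -2.2, -1.5]
width: 13.5
grasp_force: 30.0
t25.0 pos [ 642.8 -145.1   98.6] psi 1.150 tilt 0.004 move [ 0.7 -0.6 -0.4] rotvec [ 0.004 -0.     0.   ] f [ 3.6 -2.2 -1.5] w 13.5 g 30.0
[-0.43993399 -0.65833761  0.0588263 ]
```

```bash

python3 jog.py '{"segments": [[0, 0, 0, 0, 0, -2.1], [0, 0, 0, 0, 0, -2.1], [0, 0, 0, 0, 0, -2.1], [0, 0, 0, 0, 0, -2.1], [0, 0, 0, 0, 0, -2.08]]}'
python3 jog.py '{"segments": [[0, 0, 0, 0, 0, -2.1], [0, 0, 0, 0, 0, -2.1], [0, 0, 0, 0, 0, -2.1], [0, 0, 0, 0, 0, -2.1], [0, 0, 0, 0, 0, -2.08]]}'
python3 jog.py '{"segments": [[0, 0, 0, 0, 0, -2.1], [0, 0, 0, 0, 0, -2.1], [0, 0, 0, 0, 0, -2.1], [0, 0, 0, 0, 0, -2.1], [0, 0, 0, 0, 0, -2.08]]}'
python3 -c "
from h import *
to([642.5,-144.2,99],1.150);o=ctrl.get_obs();print(o['moment'],o['qpos'])"
```

```text
t: 25.42
ee_pos: [642.0, -145.0, 98.6]
orientation: [2.096, 2.337, 0.001]
ft_force: [1.4, -2.4, 1.3]
width: 13.8
grasp_force: 30.0
t: 25.83
ee_pos: [641.3, -145.2, 98.5]
orientation: [1.42, 2.801, -0.001]
ft_force: [-1.8, -4.3, 3.5]
width: 13.8
grasp_force: 30.0
t: 26.25
ee_pos: [640.9, -145.8, 98.6]
orientation: [0.646, 3.074, -0.003]
ft_force: [-2.8, -5.9, 4.0]
width: 13.7
grasp_force: 30.0
t26.2 pos [ 640.9 -145.8   98.6] psi 2.727 tilt 0.002 move [-0.8  2.1 -0.4] rotvec [-1.000e-03  2.000e-03  1.577e+00] f [-2.8 -5.9  4. ] w 13.7 g 30.0
[-1.1271911   0.37429228 -0.00991379] [-0.24096467  0.64382039  1.63200133 -0.00252369  0.86535757 -1.39589644]
```

Small forces, dial now near mark 5. Two more clicks.

```bash

python3 jog.py '{"segments": [[0, 0, 0, 0, 0, -2.1], [0, 0, 0, 0, 0, -2.1], [0, 0, 0, 0, 0, -2.1], [0, 0, 0, 0, 0, -2.1], [0, 0, 0, 0, 0, -2.08]]}'
python3 jog.py '{"segments": [[0, 0, 0, 0, 0, -2.1], [0, 0, 0, 0, 0, -2.1], [0, 0, 0, 0, 0, -2.1], [0, 0, 0, 0, 0, -2.1], [0, 0, 0, 0, 0, -2.08]]}'
python3 jog.py '{"segments": [[0, 0, 0, 0, 0, 0], [0, 0, 0, 0, 0, 0], [0, 0, 0, 0, 0, 0], [0, 0, 0, 0, 0, 0]]}'
python3 -c "
from h import *
to([642.5,-144.2,99],3.768-6.2832);o=ctrl.get_obs();print(o['moment'],o['qpos'])"
```

```text
t: 26.67
ee_pos: [640.8, -146.5, 98.5]
orientation: [0.172, -3.137, 0.005]
ft_force: [-2.7, -9.6, 3.7]
width: 13.8
grasp_force: 30.0
t: 27.08
ee_pos: [641.1, -147.2, 98.6]
orientation: [0.979, -2.985, 0.006]
ft_force: [-1.9, -12.5, 1.8]
width: 13.8
grasp_force: 30.0
t: 27.42
ee_pos: [641.1, -147.2, 98.5]
orientation: [0.971, -2.987, 0.006]
ft_force: [-2.1, -12.2, 1.0]
width: 13.8
grasp_force: 30.0
t27.4 pos [ 641.1 -147.2   98.5] psi -2.513 tilt 0.004 move [-2.9  1.6 -0.5] rotvec [-0.003 -0.002  0.002] f [ -2.1 -12.2   1. ] w 13.8 g 30.0
[-2.01471981  0.30546194 -0.01566754] [-0.24224418  0.64401501  1.63166272 -0.00459272  0.86444309 -2.43872258]
```

```bash

python3 jog.py '{"segments": [[0, 0, 0, 0, 0, 0], [0, 0, 0, 0, 0, 0], [0, 0, 0, 0, 0, 0], [0, 0, 0, 0, 0, 0], [0, 0, 0, 0, 0, 0]]}' 40
python3 jog.py '{"segments": [[0, 0, -0.2, 0, 0, 0], [0, 0, -0.4, 0, 0, 0], [0, 0, -0.7, 0, 0, 0], [0, 0, -0.7, 0, 0, 0], [0, 0, -0.7, 0, 0, 0]]}' 60
python3 jog.py '{"segments": [[0, 0, 0, 0, 0, 2.4], [0, 0, 0, 0, 0, 2.4], [0, 0, 0, 0, 0, 2.4], [0, 0, 0, 0, 0, 2.4], [0, 0, 0, 0, 0, 2.4]]}'
python3 jog.py '{"segments": [[0, 0, 0, 0, 0, 2.4], [0, 0, 0, 0, 0, 2.4], [0, 0, 0, 0, 0, 2.4], [0, 0, 0, 0, 0, 2.4], [0, 0, 0, 0, 0, 2.4]]}'
python3 jog.py '{"segments": [[0, 0, 0, 0, 0, 2.4], [0, 0, 0, 0, 0, 2.4], [0, 0, 0, 0, 0, 2.4], [0, 0, 0, 0, 0, 2.4], [0, 0, 0, 0, 0, 2.4]]}'
python3 -c "
from h import *
to([641.4,-146.7,230],1.674)
d=ctrl.get_image('wrist');cv2.imwrite('pics/w4.png',d['img'][:,:,::-1])"
```

```text
t: 27.83
ee_pos: [641.0, -144.0, 97.8]
orientation: [0.971, -2.988, -0.0]
ft_force: [-0.6, -0.6, -0.6]
width: 39.4
grasp_force: 0.0
t: 28.25
ee_pos: [640.7, -144.1, 234.8]
orientation: [0.971, -2.987, -0.001]
ft_force: [-0.1, 0.0, 0.7]
width: 59.7
grasp_force: 0.0
t: 28.67
ee_pos: [641.1, -144.2, 233.9]
orientation: [-0.035, 3.141, -0.0]
ft_force: [-0.1, 0.4, -0.2]
width: 60.1
grasp_force: 0.0
t: 29.08
ee_pos: [641.1, -144.2, 233.7]
orientation: [0.894, 3.011, 0.0]
ft_force: [0.1, 0.2, -0.2]
width: 59.6
grasp_force: 0.0
t: 29.5
ee_pos: [641.0, -144.2, 233.7]
orientation: [1.744, 2.612, 0.0]
ft_force: [0.4, -0.2, 0.2]
width: 60.1
grasp_force: 0.0
t29.5 pos [ 641.  -144.2  233.7] psi 1.964 tilt 0.000 move [-2.5 -0.6  3.7] rotvec [0.   0.   0.29] f [ 0.4 -0.2  0.2] w 60.1 g 0.0
```

View pics/w4.png

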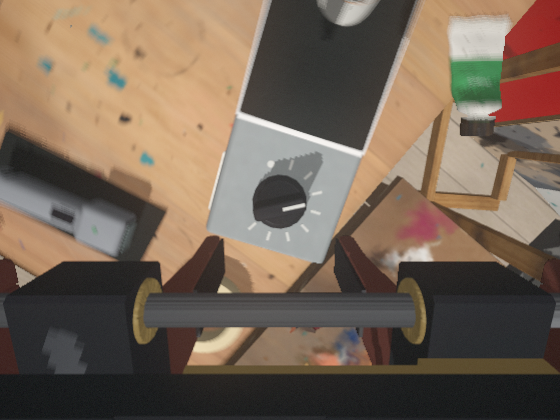

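The dial's pointer goes from (283,209) to (304,206), the dot is at (270,164) and the mark 3 stroke at (316,193). Refining the pointer angle by mask, and re-measuring the scanner.

```bash
python3 - <<'E'
from h import *
d=ctrl.get_image("wrist");a=cv2.cvtColor(d["img"],cv2.COLOR_RGB2GRAY)
m=np.zeros_like(a);cv2.circle(m,(279,202),25,255,-1)
ys,xs=np.nonzero((a>110)&(m>0));print(len(xs),xs.min(),xs.max())
W=cast(d,np.c_[xs,ys],103)[:,:2];c=W.mean(0);u=np.linalg.svd(W-c)[2][0];u*=np.sign(u@(c-[641.2,-145]));print(c,"len",np.ptp((W-c)@u),"shaker deg",np.degrees(np.arctan2(u[1],u[0])-.1034))
e=(c-np.array([641.2,-145]));print(np.degrees(np.arctan2(e[1],e[0])-.1034),np.linalg.norm(e))
t=ctrl.get_image("top");cv2.imwrite("pics/top4.png",cv2.resize(t["img"][145:305,280:420,::-1],None,fx=3.7,fy=3.7,interpolation=cv2.INTER_CUBIC))
cv2.imwrite("pics/x.png",t["img"][:,:,::-1])
E
```

```text
101 282 304
[ 650.92218434 -139.05746298] len 20.580836961897724 shaker deg 30.85582293517077
25.510339969205777 11.39449931133793
```

View pics/top4.png

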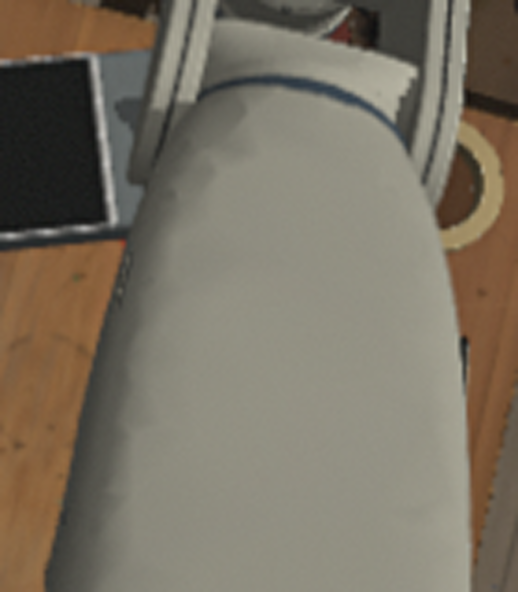

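The top view is blocked by the arm. The dial pointer measures 30.9° against 30° for mark 3, so the dial is done. Going to hover by the scanner.

```bash

python3 jog.py '{"segments": [[-0.06, -0.5, -0.4, 0, 0, 0], [-0.06, -0.7, -0.4, 0, 0, 0], [-0.06, -0.7, -0.4, 0, 0, 0], [-0.06, -0.7, 0, 0, 0, 0], [-0.06, -0.7, 0, 0, 0, 0]]}'
python3 jog.py '{"segments": [[0, -0.7, 0, 0, 0, 0], [0, -0.7, 0, 0, 0, 0], [0, -0.7, 0, 0, 0, 0], [0, -0.16, 0, 0, 0, 0], [0, 0, 0, 0, 0, 2.32]]}'
python3 jog.py '{"segments": [[0, 0, 0, 0, 0, 2.32], [0, 0, 0, 0, 0, 2.32], [0, 0, 0, 0, 0, 2.32], [0, 0, 0, 0, 0, 2.32], [0, 0, 0, 0, 0, 2.32]]}'
python3 jog.py '{"segments": [[0, 0, 0, 0, 0, 2.32], [0, 0, 0, 0, 0, 2.32], [0, 0, 0, 0, 0, 2.32], [0, 0, 0, 0, 0, 2.32], [0, 0, 0, 0, 0, 2.32]]}'
python3 jog.py '{"segments": [[0, 0, 0, 0, 0, 2.32], [0, 0, 0, 0, 0, 2.32], [0, 0, 0, 0, 0, 2.32], [0, 0, 0, 0, 0, 2.32], [0, 0, 0, 0, 0, 2.32]]}'
python3 jog.py '{"segments": [[0, 0, 0, 0, 0, 2.16], [0, 0, 0, 0, 0, 0], [0, 0, 0, 0, 0, 0]]}'
python3 -c "
from h import *
to([418.7,-263.9,21],-0.017)
d=ctrl.get_image('wrist');cv2.imwrite('pics/w5.png',d['img'][:,:,::-1]);print(proj(d,[[418.7,-263.9,36],[498,-265,38]]))"
```

```text
t: 30.07
ee_pos: [494.1, -223.0, 294.7]
orientation: [1.729, 2.619, 0.001]
ft_force: [-0.6, -0.7, 0.2]
width: 60.1
grasp_force: 0.0
t: 30.48
ee_pos: [388.7, -266.8, 293.4]
orientation: [1.884, 2.514, -0.0]
ft_force: [0.1, 0.4, -0.7]
width: 60.3
grasp_force: 0.0
t: 30.9
ee_pos: [391.2, -266.1, 293.3]
orientation: [2.527, 1.865, 0.001]
ft_force: [-0.7, 0.0, 0.7]
width: 59.8
grasp_force: 0.0
t: 31.32
ee_pos: [391.2, -266.1, 293.2]
orientation: [2.955, 1.065, 0.001]
ft_force: [-0.3, -0.5, 0.4]
width: 60.1
grasp_force: 0.0
t: 31.73
ee_pos: [391.2, -266.1, 293.2]
orientation: [3.136, 0.176, 0.001]
ft_force: [-0.0, -0.8, 0.1]
width: 60.0
grasp_force: 0.0
t: 31.98
ee_pos: [391.0, -266.1, 293.1]
orientation: [3.141, 0.018, 0.001]
ft_force: [-1.0, 1.1, 0.3]
width: 60.1
grasp_force: 0.0
t32.0 pos [ 391.  -266.1  293.1] psi 0.011 tilt 0.000 move [ 27.6  -1.9 272.1] rotvec [ 0.    -0.     0.028] f [-1.   1.1  0.3] w 60.1 g 0.0
[[277.59675716 160.777451  ]
 [279.23459418  93.31007257]]
```

View pics/w5.png

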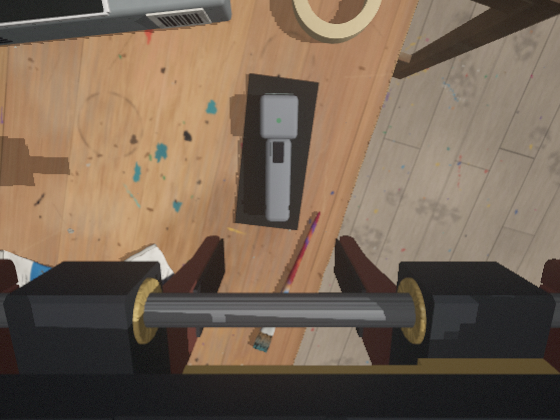

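The scanner lies unmoved: head front edge at (261..299, 94), tail at (267..288, 219), with the mat around it (corners (249,74), (318,82), (297,229), (236,222)).

```bash
python3 - <<'E'
from h import *
d=ctrl.get_image("wrist")
A=cast(d,[[280,94]],38)[0];B=cast(d,[[277.7,219]],34)[0];print(A,B,(A+B)/2,np.linalg.norm(A-B),np.arctan2(*(A-B)[[1,0]]))
M=cast(d,[[249,74],[318,82],[297,229],[236,222]],4);print("mat",M.mean(0),np.linalg.norm(np.roll(M,-1,0)-M,axis=1).round(0));v=(M[0]+M[1]-M[2]-M[3]);print("mat yaw",np.arctan2(v[1],v[0]))
L=cast(d,[[210,13],[147,22],[205,22],[152,10]],40);print(L)
E
```

```text
[ 497.1347581  -265.95112478   38.        ] [ 342.55642127 -264.82408888   34.        ] [ 419.84558968 -265.38760683   36.        ] 154.6341890624032 -0.0072909047230717665
mat [ 422.07854378 -259.77896582    4.        ] [ 88. 197.  87. 196.]
mat yaw -0.10808734312236955
[[ 580.8446119  -187.24591172   40.        ]
 [ 571.00589586 -116.59920932   40.        ]
 [ 571.81912118 -181.28839991   40.        ]
 [ 582.99617657 -123.21062991   40.        ]]
```

```bash

python3 jog.py '{"segments": [[0.56, -0.03, 0, 0, 0, 0.46], [0, 0, 0.6, 0, 0, 0], [0, 0, 0.7, 0, 0, 0], [0, 0, 0.7, 0, 0, 0], [0, 0, 0.7, 0, 0, 0]]}' 60
python3 jog.py '{"segments": [[0, 0, 0.7, 0, 0, 0], [0, 0, 0.6, 0, 0, 0], [0, 0, 0.4, 0, 0, 0], [0, 0, 0, 0, 0, 0], [0, 0, 0, 0, 0, 0]]}'
python3 jog.py '{"segments": [[0, 0, 0, 0, 0, 0], [0, 0, 0, 0, 0, 0], [0, 0, 0, 0, 0, 0]]}'
python3 -c "
from h import *
to([419.5,-264.7,27],-0.012)"
```

```text
t: 32.5
ee_pos: [419.1, -264.6, 156.9]
orientation: [3.141, -0.022, 0.002]
ft_force: [0.5, -0.2, -1.1]
width: 60.1
grasp_force: 0.0
t: 32.92
ee_pos: [418.3, -264.2, 72.3]
orientation: [-3.14, 0.024, 0.003]
ft_force: [0.1, -0.4, -0.2]
width: 60.1
grasp_force: 0.0
t: 33.17
ee_pos: [419.7, -265.2, 74.5]
orientation: [3.14, -0.026, 0.004]
ft_force: [0.1, 0.6, 0.4]
width: 59.8
grasp_force: 0.0
t33.2 pos [ 419.7 -265.2   74.5] psi -0.017 tilt 0.003 move [-0.3 -0.6 47.4] rotvec [ 0.002 -0.003 -0.005] f [0.1 0.6 0.4] w 59.8 g 0.0
```

```bash

python3 jog.py '{"segments": [[0, 0, 0.4, 0, 0, 0], [0, 0, 0.3, 0, 0, 0], [0, 0, 0.16, 0, 0, 0], [0, 0, 0.08, 0, 0, 0], [0, 0, 0, 0, 0, 0]]}'
python3 jog.py '{"segments": [[0, 0, 0, 0, 0, 0], [0, 0, 0, 0, 0, 0], [0, 0, 0, 0, 0, 0], [0, 0, 0, 0, 0, 0], [0, 0, 0, 0, 0, 0]]}' 15
python3 jog.py '{"segments": [[0, 0, 0, 0, 0, 0], [0, 0, 0, 0, 0, 0], [0, 0, 0, 0, 0, 0], [0, 0, 0, 0, 0, 0], [0, 0, 0, 0, 0, 0]]}'
python3 -c "
from h import *
to([422.7,-168.7,50],0.1034)"
```

```text
t: 33.58
ee_pos: [418.6, -264.5, 25.8]
orientation: [-3.141, 0.027, 0.001]
ft_force: [-0.1, 0.0, 0.4]
width: 60.0
grasp_force: 0.0
t: 34.0
ee_pos: [418.9, -264.7, 26.3]
orientation: [3.141, -0.027, 0.001]
ft_force: [-0.2, -0.4, 3.6]
width: 31.9
grasp_force: 29.9
t: 34.42
ee_pos: [418.9, -264.7, 26.3]
orientation: [3.141, -0.027, 0.001]
ft_force: [-1.1, 0.1, 6.2]
width: 32.0
grasp_force: 29.9
t34.4 pos [ 418.9 -264.7   26.3] psi -0.017 tilt 0.001 move [  2.1 -96.  -23.8] rotvec [ 0.    -0.    -0.121] f [-1.1  0.1  6.2] w 32.0 g 29.9
```

```bash

python3 jog.py '{"segments": [[0, 0, -0.16, 0, 0, 0], [0, 0, -0.22, 0, 0, 0], [0, -0.28, 0, 0, 0, 0], [0, -0.28, 0, 0, 0, 0], [0, -0.28, 0, 0, 0, 0]]}'
python3 jog.py '{"segments": [[0, -0.28, 0, 0, 0, 0], [0, -0.28, 0, 0, 0, 0], [0, -0.28, 0, 0, 0, 0], [0, -0.24, 0, 0, 0, 0], [0.04, 0, 0, 0, 0, -0.8]]}'
python3 jog.py '{"segments": [[0, 0, 0, 0, 0, -0.8], [0, 0, 0, 0, 0, -0.8], [0, 0, 0, 0, 0, 0], [0, 0, 0, 0, 0, 0], [0, 0, 0, 0, 0, 0]]}'
python3 -c "
from h import *
to([422.7,-168.7,45.5],0.1034)
d=ctrl.get_image('wrist');cv2.imwrite('pics/w6.png',d['img'][:,:,::-1])
print(proj(d,[[576.9,-152.7,40],[422.7+79.6,-168.7+8.2,57]]))"
```

```text
t: 34.83
ee_pos: [419.0, -221.0, 45.1]
orientation: [-3.141, 0.028, 0.0]
ft_force: [0.8, -0.3, -1.3]
width: 31.9
grasp_force: 29.9
t: 35.25
ee_pos: [420.8, -165.5, 44.6]
orientation: [-3.14, -0.039, 0.004]
ft_force: [-0.4, 0.6, -0.5]
width: 32.0
grasp_force: 29.9
t: 35.67
ee_pos: [422.1, -168.1, 44.8]
orientation: [-3.137, -0.16, 0.0]
ft_force: [0.2, 0.0, -1.4]
width: 31.9
grasp_force: 29.9
t35.7 pos [ 422.1 -168.1   44.8] psi 0.102 tilt 0.000 move [ 0.5  0.7 -0.7] rotvec [-0.     0.    -0.001] f [ 0.2  0.  -1.4] w 31.9 g 29.9
[[ 281.76635323 -116.21264392]
 [ 282.11233706   88.65031802]]
```

View pics/w6.png

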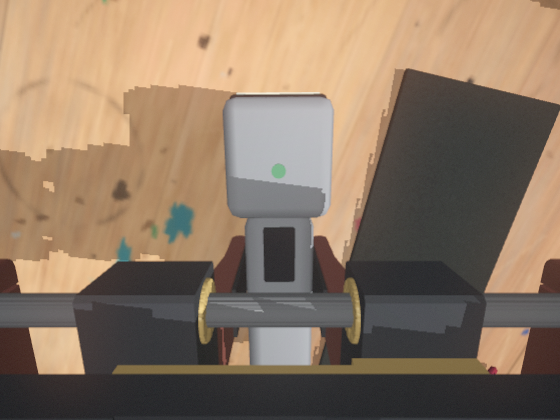

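The scanner is held straight, with its head front at (279,95) against a predicted (282,89), a few mm off. Holding for 2.5 s.

```bash

for i in 1 2 3 4 5 6; do python3 jog.py '{"segments": [[0, 0, 0, 0, 0, 0], [0, 0, 0, 0, 0, 0], [0, 0, 0, 0, 0, 0], [0, 0, 0, 0, 0, 0], [0, 0, 0, 0, 0, 0]]}' | tr '\n' ' '; echo; done
python3 - <<'E'
from h import *
d=ctrl.get_image("scene");cv2.imwrite("pics/s6.png",cv2.resize(d["img"][130:270,180:420,::-1],None,fx=3,fy=3,interpolation=cv2.INTER_CUBIC))
to([422.6,-259.7,60],-0.10)
E
```

```text
t: 36.13 ee_pos: [422.3, -168.7, 44.9] orientation: [-3.137, -0.161, -0.0] ft_force: [-0.2, -0.1, -2.2] width: 31.6 grasp_force: 29.9 
t: 36.55 ee_pos: [422.3, -168.6, 44.9] orientation: [-3.137, -0.161, 0.0] ft_force: [0.3, -0.1, -1.7] width: 32.1 grasp_force: 29.9 
t: 36.97 ee_pos: [422.3, -168.6, 44.9] orientation: [-3.137, -0.161, -0.0] ft_force: [-0.9, 0.1, -1.6] width: 32.0 grasp_force: 29.9 
t: 37.38 ee_pos: [422.3, -168.6, 44.9] orientation: [-3.137, -0.161, -0.0] ft_force: [-0.2, -0.8, -2.6] width: 31.7 grasp_force: 29.9 
t: 37.8 ee_pos: [422.4, -168.6, 44.9] orientation: [3.137, 0.161, 0.0] ft_force: [-0.4, -0.7, -1.7] width: 31.9 grasp_force: 29.9 
t: 38.22 ee_pos: [422.3, -168.6, 44.9] orientation: [-3.137, -0.161, 0.0] ft_force: [-0.1, -0.5, -1.2] width: 31.9 grasp_force: 29.9 
t38.3 pos [ 422.3 -168.6   44.9] psi 0.103 tilt 0.000 move [ -9.1  90.6 -15.1] rotvec [ 0.    -0.     0.203] f [ 0.1 -0.7 -1.6] w 31.8 g 29.9
```

View pics/s6.png

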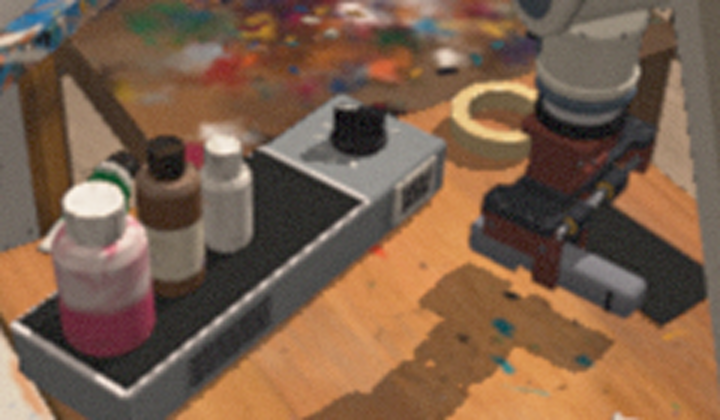

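The scene view shows the three bottles upright and the scanner pointing squarely at the label on the front. Returning it to the mat.

```bash

python3 jog.py '{"segments": [[0, 0, -0.1, 0, 0, 0], [-0.04, 0.36, 0, 0, 0, 0.8], [0, 0.36, 0, 0, 0, 0.8], [0, 0.36, 0, 0, 0, 0.8], [0, 0.36, 0, 0, 0, 0.8]]}'
python3 jog.py '{"segments": [[0, 0.36, 0, 0, 0, 0.8], [0, 0, 0, 0, 0, 0], [0, 0, 0, 0, 0, 0], [0, 0, 0, 0, 0, 0], [0, 0, 0, 0, 0, 0]]}'
python3 -c "
from h import *
to([422.6,-259.7,27],-0.10)"
```

```text
t: 38.68
ee_pos: [423.7, -241.5, 50.3]
orientation: [3.14, -0.092, 0.001]
ft_force: [0.9, 0.4, -1.2]
width: 32.0
grasp_force: 29.9
t: 39.1
ee_pos: [422.0, -257.7, 49.9]
orientation: [-3.137, 0.151, 0.001]
ft_force: [0.3, 0.6, -0.9]
width: 32.2
grasp_force: 29.9
t39.1 pos [ 422.  -257.7   49.9] psi -0.096 tilt 0.001 move [ 0.8  2.  22.9] rotvec [-0.001  0.001  0.004] f [ 0.3  0.6 -0.9] w 32.2 g 29.9
```

```bash

python3 jog.py '{"segments": [[0.02, 0.04, 0.16, 0, 0, 0.2], [0, 0, 0.16, 0, 0, 0], [0, 0, 0.08, 0, 0, 0], [0, 0, 0.03, 0, 0, 0], [0, 0, 0, 0, 0, 0]]}'
python3 jog.py '{"segments": [[0, 0, 0.02, 0, 0, 0], [0, 0, 0.02, 0, 0, 0], [0, 0, 0, 0, 0, 0], [0, 0, 0, 0, 0, 0], [0, 0, 0, 0, 0, 0]]}'
```

```text
t: 39.52
ee_pos: [422.7, -260.2, 27.5]
orientation: [-3.136, 0.168, 0.002]
ft_force: [0.7, 0.2, -2.0]
width: 31.6
grasp_force: 29.9
t: 39.93
ee_pos: [423.3, -260.8, 26.5]
orientation: [3.137, -0.168, 0.0]
ft_force: [-0.8, -0.3, -1.2]
width: 31.6
grasp_force: 29.9
```

```bash

python3 jog.py '{"segments": [[0, 0, 0.02, 0, 0, 0], [0, 0, 0, 0, 0, 0], [0, 0, 0, 0, 0, 0]]}'
python3 jog.py '{"segments": [[0, 0, 0, 0, 0, 0], [0, 0, 0, 0, 0, 0], [0, 0, 0, 0, 0, 0], [0, 0, 0, 0, 0, 0], [0, 0, 0, 0, 0, 0]]}' 60
python3 jog.py '{"segments": [[0, 0, -0.2, 0, 0, 0], [0, 0, -0.4, 0, 0, 0], [0, 0, -0.7, 0, 0, 0], [0, 0, -0.7, 0, 0, 0], [0, 0, -0.7, 0, 0, 0]]}'
python3 jog.py '{"segments": [[-0.2, 0, -0.7, 0, 0, 0], [-0.2, 0, -0.7, 0, 0, 0], [-0.2, 0, -0.7, 0, 0, 0], [0, 0, -0.4, 0, 0, 0], [0, 0, 0, 0, 0, 0]]}'
python3 - <<'E'
from h import *
to([422.6,-259.7,27],-0.10)
a=ctrl.get_image("wrist")["img"]; b=ctrl.get_image("scene")["img"][130:270,180:420]
cv2.imwrite("pics/w7.png",np.hstack([cv2.resize(a,(400,300)),cv2.resize(b,(400,300))])[:,:,::-1])
E
```

```text
t: 40.18
ee_pos: [423.4, -260.8, 26.3]
orientation: [3.137, -0.168, 0.001]
ft_force: [-2.3, 1.6, 10.4]
width: 32.1
grasp_force: 29.9
t: 40.6
ee_pos: [423.2, -260.7, 25.3]
orientation: [-3.137, 0.168, 0.0]
ft_force: [-0.2, -0.8, 0.3]
width: 59.2
grasp_force: 0.0
t: 41.02
ee_pos: [422.7, -260.4, 162.2]
orientation: [-3.137, 0.168, 0.001]
ft_force: [0.8, -0.2, -0.1]
width: 60.1
grasp_force: 0.0
t: 41.43
ee_pos: [394.8, -258.7, 290.7]
orientation: [3.132, -0.169, 0.012]
ft_force: [0.9, 0.0, -0.1]
width: 60.0
grasp_force: 0.0
t41.4 pos [ 394.8 -258.7  290.7] psi -0.108 tilt 0.009 move [ 25.6  -3.2 263.9] rotvec [ 0.004 -0.008 -0.008] f [ 0.9  0.  -0.1] w 60.0 g 0.0
```

View pics/w7.png

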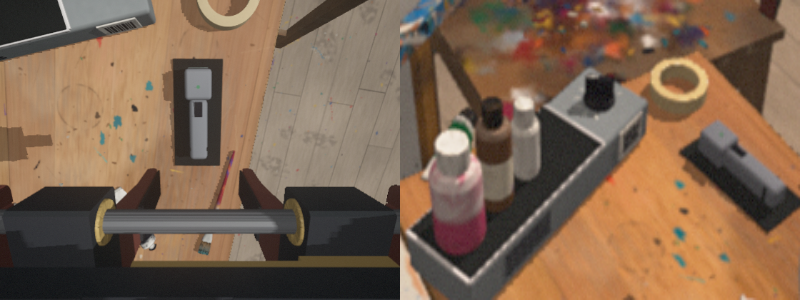

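The scanner lies along the middle of the mat (wrist view, about (198,112)) and the bottles are upright. Handing in.

```bash
python3 jog.py '{"segments": [[0, 0, 0, 0, 0, 0], [0, 0, 0, 0, 0, 0], [0, 0, 0, 0, 0, 0]]}' >/dev/null
python3 - <<'E'
from h import *
d=ctrl.get_image("wrist")
A=cast(d,[[198*1.4,68*1.4]],38)[0];B=cast(d,[[198*1.4,157.5*1.4]],34)[0];print(A,B,(A+B)/2,np.arctan2(*(A-B)[[1,0]]))
print(ctrl.close_job())
E
```

```text
[ 495.63956638 -265.58217315   38.        ] [ 344.79754143 -249.18027054   34.        ] [ 420.21855391 -257.38122184   36.        ] -0.10831010166207002
the job is handed in; nothing more can be done
None
```

I handed the job in after about 42 s of robot time, with the three bottles present (amber, rose and small white; no primer was visible) upright on the platform, the dial at mark 3, and the scanner held at the label for over two seconds and laid back on its mat; no verdict was returned.

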